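# Hang a jar carrier on the gravity rail behind a shut gate

### The job

Throw the gate lever on the inclined rail over to its other notch, so that the gate blade lies across the rail and the lever stays there. Then pick up the roller carrier that holds the jar by its grip, keep it upright, hook both its rollers onto the upper end of the rail, and let go so that it rolls down by itself and comes to rest against the gate. Leave the empty carrier and the tools lying about as they are.

Things in the scene. Friction and masses are not known exactly. Their poses are not given: they have to be found in the camera images.
- rail: Steel flat bar on edge, 6 mm thick, 18 mm high, sloping 6 degrees down to the robot's right. Origin: middle of its top edge at the gate face, about 145 mm over the bench. y uphill along the top edge (about world +y), z up, square to the bar, x level, to the far side. Bar from y = -35 mm (open low end) to 335 mm (fixed end plate, 18 mm over the bar). Its near side and the space below are free.
- rail_stand: The rail's fixed stand: grey base plate 400 mm along y, 130 mm in x (x = -45 to 85), 8 mm thick, origin under it below the rail; x to the far side, z up. Two aluminium posts at x = 55 mm, on the far side, carry the rail by brackets; they end 8 mm below the rail's top edge. Place and yaw vary.
- rail_load (a point): Loading place: middle of the rail's top edge, 240 mm uphill of the gate face (rail y = 240 mm). Set the carrier's middle here, give or take 40 mm along the rail.
- gate_lever (a joint): Gate lever, rad; shaft along the rail at rail x = 45, z = 11 mm. 0 = open: rod leans 0.525 rad from the rail's z to the far side, blade up. 1.05 = shut: rod leans 0.525 to the near side, blade across the rail, uphill face at rail y = 0, 6 to 16 mm over its top edge. Hard stop and sprung notch at each end; about 3 N at the knob leaves one, past half way it drops into the other. Starts near open.
- gate_knob (a point): Centre of the black ball knob, 24 mm in diameter, on the lever's 8 mm hand rod, 95 mm from the shaft; moves on an arc in the plane rail y = -12 mm. A 17 mm wide sleeve on the rod ends about 35 mm below the knob's centre; nothing else within 35 mm of it.
- jar_carrier: C-shaped aluminium roller carrier with a 42 mm jar fixed in its cup, 0.25 kg, 176 mm tall, standing on a 56 mm round foot. Origin: underside of the foot, below rollers and grip; z up. Back strap on the -x side (x = -36 to -14 mm), C open to +x: it goes on from the rail's near side, its +x along the rail's +x. Jar axis x = 4 mm, jar top z = 71 mm. Keep upright.
- jar_carrier_hang (a point): Point midway between the jar carrier's two rollers at tread level, 113 mm above its origin; comes to lie on the rail's top edge. The grooved rollers sit at y = -22 and 22 mm, treads 16 mm in diameter and 10 mm wide, flanges 5 mm deep, flared to 15 mm. Bumpers at y = -43 and 43 mm, so it rests at rail y = 43 mm against the shut gate. Rolls off at once when let go, about 0.1 m/s.
- jar_carrier_grip (a point): Centre of the jar carrier's grip, 160 mm above its origin: upright black plate 10 mm thick in the carrier's x, 34 mm long in y, 32 mm high (z = 144 to 176 mm), over an aluminium top plate (x = -18 to 9, y = -43 to 43 mm). Pinched across x from above, the fingers do not block the rolling.
- empty_carrier: The same carrier without a jar, standing beside the other (either may be the nearer), origin alike; stays.
- wrench_14: Open-ended wrench, 165 x 28 x 6 mm, lying on the bench in front; stays. Origin: middle of its underside.
- tube_cutter: Small tube cutter with a red knob, 28 x 88 x 16 mm, lying in front; stays. Origin: middle of its underside.

How it is judged:
By the outcome, as a careful person would: the job done as asked, in the order asked, and still so for the second after the job is handed in, with the robot touching nothing.
It also fails if it takes over 54 s, if anything falls off the work surface, if the arm or the gripper's body presses on something with over 40 N, if the wrist force passes 120 N, or if a joint passes its speed limit or range.

### The arm

A 6-joint arm with a two-finger parallel gripper is mounted at the origin on a cart in front of the work surface, level with it; the furniture and walls round the work are solid. World frame = base frame: x ahead of the robot, y to its left, z up, the work surface at z = 0. Lengths are in m, angles in degrees, forces in N, time in s.
With the tool pointing down it reaches from about 0.25 to 0.725 m from the base axis. Payload 9.7 kg.
Tool frame: the origin (TCP) lies at the very end of the fingers, on their centre line; the grasp point (between the pads) lies 19 mm behind it; z points along the fingers, y is the line along which they close (so a half turn about z gives the same grasp; the last joint's range is limited). The gripper opens to 85 mm and grips with 20 to 120 N. Pads are 22 mm wide; open, the fingers measure 114 mm over their backs; the gripper's body (76 mm by 85 mm) begins 54 mm behind the grasp point. The pads swing forward as they close: fully open they stand 13 mm farther back than shut.
Start: joints at [-65.718, 4.979, 10.078, 95.1, 0, 90], TCP at [0.226, -0.501, 0.231] pointing down, gripper open.
Joint ranges: [-179.16, 179.16], [-48.56, 103.87], [-65.8, 70.77], [-126.05, 130.52], [-82.76, 87.17], [-180, 180]. Speed limits (degrees/s): [127.2, 127.2, 147.25, 180, 180, 180].

### API

Orientations are given as [roll, pitch, yaw] about the fixed x, y, z axes, in that order (R = Rz(yaw) Ry(pitch) Rx(roll)).
In Python, from workcell import bot gives the robot as it stands.
- The arm moves only by the tool step_arm, never from a script. Its argument "targets" is a list of rows, each a list of 3 entries, a list of its own where there are three numbers: the opening, from 0 (shut) to 1 (fully open), then the shift along the world's x, y, z in mm, then the turn, a rotation vector about the world's x, y, z in rad. In form: [[grip, [tx, ty, tz], [wx, wy, wz]], ...]. A call has 1 to 8 rows; each row is the pose to reach, as a shift and turn from the pose commanded when the call began; what a row does not reach only later rows make up. A row lasts 1/10 s, in which the tool goes at most 50 mm and 8.59 degrees, less where a joint would pass 70% of its speed; a pose out of reach is approached as far as the arm can. A call with a gripper value outside its range is refused whole. The fingers move at their own pace and stop on an object; "force" is the grip in N (left out, the last holds). Time passes only in rows, so rows that repeat a pose let the fingers close. It gives the time, the measured TCP pose, the force, the opening and the grip force at its end, in the units of the state.
- bot.get_obs(): the state, without advancing time (a new reading comes with each control period).
- bot.camera(name): name is "scene" or "top" or "wrist"; returns (picture, depth): 400x640x3 uint8, red, green, blue; 400x640 float32, m along the optical axis (not along the pixel's ray), 0 where there is no reading.
- bot.camera_params(name): a dict with "K" (3x3 intrinsics, pixels), "R" (3x3) and "t" (3): a world point X has camera coordinates R X + t. Camera axes: x right, y down, z forward; pixel columns grow to the right and rows downward; lengths in m; the calibration is good to about 2 mm. A picture is of the moment at which its call begins: read the wrist's pose just before it. camera_params takes no time and is no camera call; for the wrist camera it gives the pose at the moment of the call.
- bot.job_done(): hands the job in; it is judged then, once.
The state is a dict: "time": time; "q": joint angles; "qd": joint speeds; "joint_efforts": joint torques, N m; "ee_pos": TCP position; "tcp_rot": TCP orientation; "wrist_force": force on the tool from outside, world axes, zero at the start; "torque": the same for the moment, N m; "opening": finger opening in m; "grasp_force": force on a finger pad.
Only numpy, scipy, OpenCV 4.12 (cv2) and the standard library are available. Lean on these libraries where they do the work, as an engineer would, in place of code of your own. Each camera call takes 0.05 s, during which the arm holds its last target. There are 200 camera calls.

## Working session

There is one attempt and no reset: what is moved stays moved. The work goes in short steps, Python scripts to look and compute and a tool call to move; the robot and the scene stay as the last step left them, time stands still between calls to the robot, and variables do not carry over. Pictures are saved under pics/ and viewed, at most 10 in all, crops included, and the job is handed in when it is done.

Besides the shell and the picture viewer there is one more tool, called after "Call:" as name(argument=value, ...), one argument or row to a line, values as JSON. step_arm: Moves the arm, as the interface text tells. Its arguments: {"type":"object","properties":{"targets":{"type":"array","items":{"type":"array"}},"force":{"type":"number"}},"required":["targets"]}

```bash
mkdir -p pics
cat > h.py <<'E'
import numpy as np, cv2
from workcell import bot
def grab(n,tag):
    P=bot.camera_params(n); im,d=bot.camera(n)
    cv2.imwrite(f'pics/{tag}.png',im[:,:,::-1]); np.savez(f'pics/{tag}.npz',im=im,d=d,**{k:np.array(P[k]) for k in 'KRt'})
    return im,d,P
def load(tag):
    z=np.load(f'pics/{tag}.npz'); return z['im'],z['d'],z
def cloud(d,P):
    v,u=np.indices(d.shape); K=P['K']
    c=np.stack([(u-K[0,2])/K[0,0]*d,(v-K[1,2])/K[1,1]*d,d],-1)
    return (c-P['t'])@P['R']   # R^T (c-t)
E
python3 - <<'E'
from h import *
for n in('scene','top'):
    im,d,P=grab(n,n+'0'); print(n,P['K'][0],(-P['R'].T@P['t']).round(3),P['R'].round(2).tolist(),(d>0).mean())
o=bot.get_obs();print(o['time'],o['ee_pos'],o['tcp_rot'],o['opening'])
E
```

```text
scene [441.56135928   0.         316.69618658] [-0.079  0.558  0.952] [[-0.67, -0.75, -0.0], [-0.53, 0.48, -0.7], [0.52, -0.47, -0.71]] 0.9960859375
top [489.70662014   0.         316.45353935] [0.367 0.06  1.436] [[0.01, -1.0, 0.02], [-1.0, -0.01, -0.1], [0.1, -0.02, -1.0]] 0.99606640625
0.1 [ 0.22611571 -0.50115568  0.2306683 ] [-1.79934115e+02 -1.02790685e-03  2.42817202e+01] 0.08586368553702335
```

View pics/scene0.png

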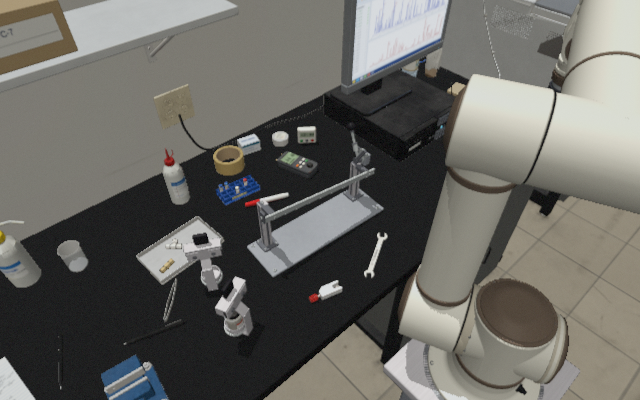

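View pics/top0.png

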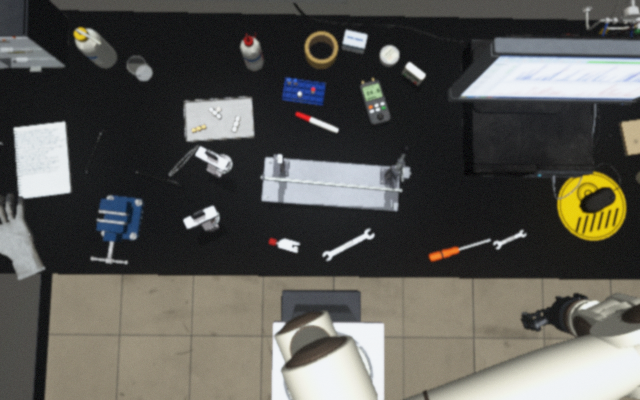

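The scene view shows the rail from (265,212) to (372,175) with the lever at (355,145). The carriers stand at (208,265) and (236,310). In the top view the rail runs from (275,178) to (405,190), and the carriers are at (215,160) and (205,217). I'll enlarge these next.

Run:
```python
from h import *
im,d,P=load('scene0'); im2,d2,P2=load('top0')
def c(im,y,x,h,w): return cv2.resize(im[y:y+h,x:x+w],(400,300),interpolation=cv2.INTER_CUBIC)
a=np.vstack([np.hstack([c(im,225,160,120,160),c(im,110,300,90,120)]),np.hstack([c(im2,130,160,120,160),c(im2,135,330,75,100)])])
cv2.imwrite('pics/crop0.png',a[:,:,::-1])
X2=cloud(d2,P2); X=cloud(d,P)
# points on bench top: top view heights
for nm,Q,I in(('top',X2,im2),('scene',X,im)):
    x,y,z=Q[...,0],Q[...,1],Q[...,2]
    print(nm,'bench z',np.median(z[(x>.2)&(x<.5)&(np.abs(y)<.5)&(z<.02)]).round(4))
    m=(z>.12)&(z<.3)&(x>.2)&(x<.65)&(y>-.25)&(y<.5)
    n,l,s,ce=cv2.connectedComponentsWithStats(m.astype(np.uint8))
    for i in range(1,n):
        if s[i,4]>8:
            q=Q[l==i]; print(s[i],q.min(0).round(3),q.max(0).round(3),q.mean(0).round(3))
```

```text
top bench z 0.0007
[ 261  144  150   49 1099] [ 0.514 -0.208  0.12 ] [0.622 0.183 0.254] [ 0.554 -0.049  0.171]
[196 147  34  24 362] [0.568 0.276 0.12 ] [0.628 0.362 0.181] [0.595 0.317 0.148]
[184 206  34  23 400] [0.411 0.303 0.12 ] [0.469 0.387 0.183] [0.439 0.343 0.148]
scene bench z -0.0
[ 256  122  119  102 1425] [ 0.512 -0.204  0.121] [0.62  0.184 0.251] [ 0.548 -0.028  0.164]
[183 232  39  27 672] [0.565 0.275 0.12 ] [0.625 0.36  0.179] [0.592 0.32  0.145]
[215 276  31  41 711] [0.408 0.3   0.12 ] [0.469 0.388 0.179] [0.434 0.347 0.145]
```

View pics/crop0.png

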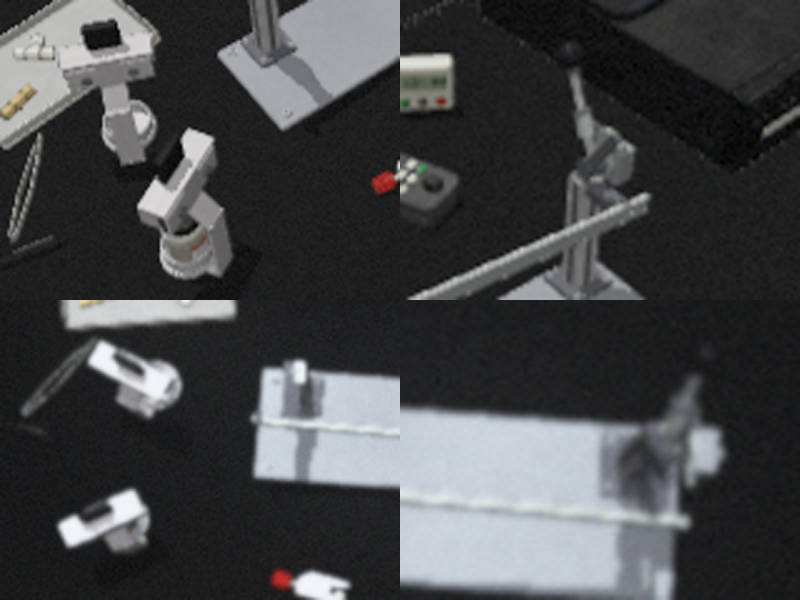

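Upper crops: the nearer carrier, at scene (236,310), holds the jar (brown, with a red label). Its strap faces lower-right. The lever leans to the far side with its black knob at scene (351,125). Next I'll fit the geometry.

Run:
```python
from h import *
for n in('top','scene'):
    im,d,P=load(n+'0'); Q=cloud(d,P); x,y,z=Q[...,0],Q[...,1],Q[...,2]
    V=im.astype(float).mean(2)
    print(n)
    pts=[]
    for yy in np.arange(-.19,.181,.02):
        zr=.15+(yy+.17)*np.tan(np.radians(6))
        m=(abs(y-yy)<.01)&(abs(z-zr)<.012)&(x>.48)&(x<.57)
        if m.sum()>3: q=Q[m]; pts.append(np.median(q,0)); print(m.sum(),pts[-1].round(4),q[:,0].min().round(3),q[:,0].max().round(3))
    pts=np.array(pts,np.float32); l=cv2.fitLine(pts,cv2.DIST_HUBER,0,.001,.001).ravel(); print('line',l)
    # carriers
    for cx,cy in((.437,.345),(.595,.317)):
        near=(np.hypot(x-cx,y-cy)<.07)
        m=near&(z>.13)&(z<.155)&(V>110)
        r=cv2.minAreaRect(Q[m][:,:2].astype(np.float32)*1000); g=near&(z>.15)&(V<80)
        print('plate',r,np.median(z[m]).round(4),'grip',g.sum(),np.median(Q[g],0).round(4),z[g].max().round(3))
        q=Q[g][:,:2].astype(np.float32)*1000
        if len(q)>5: print(' griprect',cv2.minAreaRect(q))
        s=near&(z>.085)&(z<.125); print(' strap',s.sum(),Q[s].mean(0).round(3))
        f=near&(z>.012)&(z<.08); print(' low',f.sum(),Q[f].mean(0).round(3))
    k=(z>.2)&(x>.5)&(x<.66)&(abs(y+.2)<.06)&(V<70); print('knob',k.sum(),Q[k].mean(0).round(4),Q[k].min(0).round(3),Q[k].max(0).round(3))
```

```text
top
16 [ 0.5344 -0.1831  0.1445] 0.515 0.567
43 [ 0.5317 -0.1705  0.1447] 0.516 0.569
29 [ 0.5224 -0.1529  0.1479] 0.517 0.57
17 [ 0.5218 -0.129   0.1471] 0.518 0.525
16 [ 0.5221 -0.1104  0.1495] 0.519 0.525
21 [ 0.524  -0.0885  0.1515] 0.521 0.527
16 [ 0.526  -0.0683  0.1547] 0.523 0.529
20 [ 0.5257 -0.051   0.1564] 0.523 0.529
19 [ 0.5279 -0.0295  0.1601] 0.525 0.531
19 [ 0.5298 -0.0085  0.1609] 0.527 0.533
17 [0.5299 0.0074 0.1607] 0.527 0.533
22 [0.5315 0.0297 0.1648] 0.528 0.535
19 [0.5333 0.0519 0.1664] 0.531 0.536
15 [0.5336 0.0677 0.1677] 0.53 0.536
23 [0.5353 0.0885 0.1705] 0.532 0.538
21 [0.5368 0.1119 0.1726] 0.534 0.54
20 [0.5394 0.1338 0.1741] 0.536 0.566
35 [0.5412 0.1485 0.1747] 0.536 0.568
27 [0.541  0.1735 0.1809] 0.533 0.549
line [0.06482012 0.9924013  0.10458539 0.53154117 0.02686911 0.16397844]
plate ((440.33477783203125, 344.98004150390625), (28.081497192382812, 85.9457015991211), 26.011425018310547) 0.1448 grip 48 [0.4435 0.3449 0.1743] 0.183
 griprect ((444.8866271972656, 344.85015869140625), (9.885497093200684, 29.167804718017578), 26.302860260009766)
 strap 9
[... 1306 characters left out ...]
43.9137878417969), (29.233247756958008, 86.23873138427734), 25.447227478027344) 0.1438 grip 146 [0.4395 0.3482 0.1711] 0.179
 griprect ((442.6462707519531, 346.18756103515625), (11.374032020568848, 33.918426513671875), 26.689655303955078)
 strap 225 [0.422 0.339 0.106]
 low 444 [0.427 0.349 0.044]
plate ((596.252197265625, 318.78155517578125), (86.37129974365234, 31.028942108154297), 63.13008117675781) 0.1434 grip 128 [0.5965 0.3173 0.1662] 0.179
 griprect ((597.7086181640625, 316.8031921386719), (31.31345558166504, 8.888736724853516), 64.56452178955078)
 strap 278 [0.582 0.326 0.108]
 low 228 [0.578 0.326 0.04 ]
knob 71 [ 0.6036 -0.1776  0.2386] [ 0.534 -0.189  0.201] [ 0.62  -0.162  0.251]
```

Run:
```python
from h import *
for n in('top','scene'):
    im,d,P=load(n+'0'); Q=cloud(d,P); x,y,z=Q[...,0],Q[...,1],Q[...,2]; V=im.astype(float).mean(2)
    xr=(.530 if n=='top' else .527)+.0645*y; zr=.1612+.1054*y
    m=(abs(x-xr)<.006)&(abs(z-zr)<.006)&(abs(y)<.3); print(n,'bar y',y[m].min().round(4),y[m].max().round(4))
    m=(abs(x-xr)<.012)&(z-zr>.008)&(z<.22)&(y>.1)&(y<.25); print('endplate',m.sum(),Q[m].min(0).round(4),Q[m].max(0).round(4))
    k=(z>.2)&(x>.58)&(x<.66)&(abs(y+.18)<.03)&(V<70); q=Q[k]
    from scipy.optimize import least_squares
    s=least_squares(lambda c:np.linalg.norm(q-c,axis=1)-.012,[.611,-.178,.238],loss='soft_l1',f_scale=.001).x; print('knob',s.round(4),k.sum())
    c=(x>.15)&(x<.72)&(y<-.215)&(y>-.6)&(z>.02)&(z<.5)
    for a in np.arange(-.55,-.2,.05):
        e=c&(abs(y-a)<.025)
        for b in np.arange(.35,.7,.05):
            g=e&(abs(x-b)<.025)
            if g.sum()>5: print('obst',a.round(2),b.round(2),z[g].max().round(2),end=';')
    print()
```

```text
top bar y -0.186 0.1833
endplate 17 [0.5333 0.1141 0.1812] [0.5485 0.1831 0.202 ]
knob [ 0.6115 -0.18    0.2373] 82
obst -0.55 0.6 0.1;obst -0.55 0.65 0.11;obst -0.5 0.6 0.11;obst -0.5 0.65 0.11;obst -0.45 0.6 0.11;obst -0.45 0.65 0.11;obst -0.4 0.6 0.1;obst -0.4 0.65 0.11;obst -0.35 0.35 0.03;obst -0.3 0.35 0.03;
scene bar y -0.1886 0.1839
endplate 28 [0.5322 0.174  0.1884] [0.5479 0.1809 0.2017]
knob [ 0.6101 -0.1829  0.2364] 69
obst -0.55 0.55 0.09;obst -0.55 0.6 0.1;obst -0.55 0.65 0.1;obst -0.5 0.55 0.1;obst -0.5 0.6 0.1;obst -0.5 0.65 0.1;obst -0.45 0.55 0.1;obst -0.45 0.6 0.1;obst -0.45 0.65 0.1;obst -0.4 0.55 0.1;obst -0.4 0.6 0.1;obst -0.4 0.65 0.11;
```

Call:
step_arm(
  targets=[
    [0.6,[20,20,25],[0,0,0.09]],
    [0.6,[45,50,50],[0,0,0.18]],
    [0.6,[80,80,75],[0,0,0.28]],
    [0.6,[115,110,95],[0,0,0.4]],
    [0.6,[150,140,100],[0,0,0.5]],
    [0.6,[185,170,100],[0,0,0.6]],
    [0.6,[220,200,100],[0,0,0.7]],
    [0.6,[255,225,100],[0,0,0.8]],
  ],
)

```text
time: 0.9
ee_pos: [0.4824, -0.2745, 0.3313]
tcp_rot: [-180.0, -0.0, 70.4]
wrist_force: [-0.1, -0.6, -0.0]
opening: 0.0512
grasp_force: 0.0
```

Call:
step_arm(
  targets=[
    [0.6,[33,24,0],[0,0,0.07]],
    [0.6,[66,48,0],[0,0,0.14]],
    [0.6,[99,72,0],[0,0,0.21]],
    [0.6,[131,95,0],[0,0,0.283]],
    [0.6,[131,95,0],[0,0,0.283]],
    [0.6,[131,95,0],[0,0,0.283]],
  ],
)

```text
time: 1.5
ee_pos: [0.6127, -0.1807, 0.33]
tcp_rot: [-179.9, -0.0, 86.4]
wrist_force: [0.1, -0.7, 0.6]
opening: 0.0515
grasp_force: 0.0
```

Call:
step_arm(
  targets=[
    [0.6,[0,0,-35],[0,0,0]],
    [0.6,[0,0,-60],[0,0,0]],
    [0.6,[0,0,-80],[0,0,0]],
    [0.6,[0,0,-95],[0,0,0]],
    [0.6,[0,0,-110],[0,0,0]],
    [0.6,[0,0,-110],[0,0,0]],
  ],
)

```text
time: 2.1
ee_pos: [0.6105, -0.1821, 0.2198]
tcp_rot: [-179.9, -0.0, 86.2]
wrist_force: [0.1, -0.5, -0.3]
opening: 0.0514
grasp_force: 0.0
```

Call:
step_arm(
  targets=[
    [0.6,[-12,1,1],[0,0,0]],
    [0.6,[-24,1,4],[0,0,0]],
    [0.6,[-36,2,6],[0,0,0]],
    [0.6,[-48,3,8],[0,0,0]],
    [0.6,[-58,4,8],[0,0,0]],
    [0.6,[-68,4,6],[0,0,0]],
    [0.6,[-78,5,4],[0,0,0]],
    [0.6,[-86,6,2],[0,0,0]],
  ],
)

```text
time: 2.9
ee_pos: [0.5248, -0.1754, 0.2232]
tcp_rot: [-179.9, -0.0, 86.3]
wrist_force: [-0.2, -0.6, -0.5]
opening: 0.0511
grasp_force: 0.0
```

```bash
cat > k.py <<'E'
from h import *
import sys
im,d,P=grab('scene',sys.argv[1])
cv2.imwrite('pics/c_'+sys.argv[1]+'.png',cv2.resize(im[90:240,260:420],(800,600) if 0 else (640,600),interpolation=cv2.INTER_CUBIC)[:,:,::-1])
E
python3 k.py s1
```

```text
(no output)
```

View pics/c_s1.png

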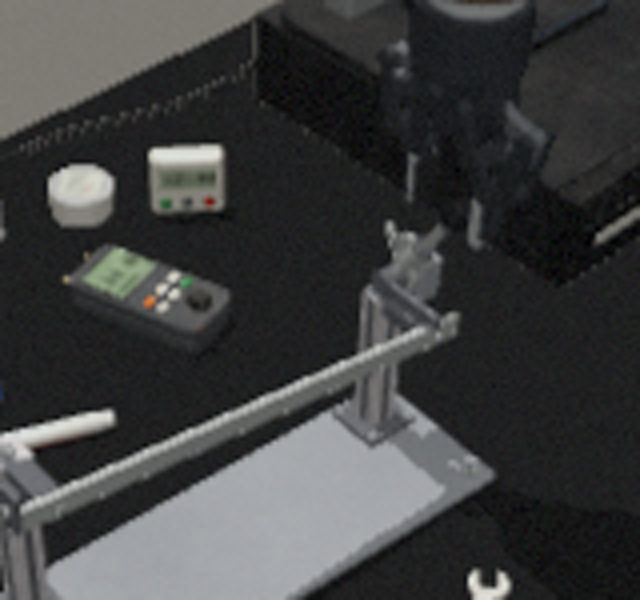

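The lever rod now points to the near side, at crop (440,235), and the blade sits on the rail at (450,325). I'll push it gently against the stop, then lift away.

Call:
step_arm(
  targets=[
    [0.6,[-8,1,0],[0,0,0]],
    [0.6,[-15,1,0],[0,0,0]],
    [0.6,[-20,1,0],[0,0,0]],
    [0.6,[-22,1,0],[0,0,0]],
  ],
)

```text
time: 3.35
ee_pos: [0.5037, -0.1744, 0.2235]
tcp_rot: [180.0, 0.0, 86.3]
wrist_force: [0.7, -0.0, 0.6]
opening: 0.0512
grasp_force: 0.0
```

Call:
step_arm(
  targets=[
    [0.6,[10,0,0],[0,0,0]],
    [0.6,[12,0,15],[0,0,0]],
    [0.6,[12,0,45],[0,0,0]],
    [0.6,[12,0,85],[0,0,0]],
    [0.6,[12,0,120],[0,0,0]],
    [0.6,[5,40,120],[0,0,0]],
    [0.6,[-5,85,120],[0,0,0]],
    [0.8,[-15,130,120],[0,0,0.05]],
  ],
)

```text
time: 4.15
ee_pos: [0.4898, -0.0431, 0.3431]
tcp_rot: [180.0, -0.0, 89.1]
wrist_force: [1.1, 0.7, 0.1]
opening: 0.0641
grasp_force: 0.0
```

Run:
```python
from h import *
from scipy.optimize import least_squares
for n in('top','scene'):
    im,d,P=grab(n,n+'2'); Q=cloud(d,P); x,y,z=Q[...,0],Q[...,1],Q[...,2]; V=im.astype(float).mean(2)
    k=(z>.215)&(z<.262)&(x>.46)&(x<.66)&(abs(y+.178)<.03)&(V<75); q=Q[k]
    if len(q)>5:
        s=least_squares(lambda c:np.linalg.norm(q-c,axis=1)-.012,q.mean(0)-[0,0,.01],loss='soft_l1',f_scale=.001).x; print(n,'knob',s.round(4),k.sum())
```

```text
scene knob [ 0.5151 -0.1753  0.2369] 68
```

Call:
step_arm(
  targets=[
    [0.8,[-5,40,0],[0,0,0.06]],
    [0.8,[-10,85,0],[0,0,0.12]],
    [0.8,[-15,130,0],[0,0,0.18]],
    [0.8,[-20,175,0],[0,0,0.24]],
    [0.8,[-25,220,0],[0,0,0.3]],
    [0.8,[-30,265,-10],[0,0,0.36]],
    [0.8,[-35,310,-20],[0,0,0.42]],
    [0.8,[-42,350,-40],[0,0,0.47]],
  ],
)

```text
time: 5.05
ee_pos: [0.4478, 0.3083, 0.3034]
tcp_rot: [179.9, -0.0, 116.3]
wrist_force: [1.3, -1.3, 0.2]
opening: 0.0683
grasp_force: 0.0
```

Call:
step_arm(
  targets=[
    [0.8,[-4,20,0],[0,0,0]],
    [0.8,[-4,40,0],[0,0,0]],
    [0.8,[-4,40,0],[0,0,0]],
    [0.8,[-4,40,0],[0,0,0]],
  ],
)

```text
time: 5.45
ee_pos: [0.4437, 0.3459, 0.3028]
tcp_rot: [-180.0, 0.0, 116.2]
wrist_force: [0.0, -0.4, -0.7]
opening: 0.0684
grasp_force: 0.0
```

Call:
step_arm(
  targets=[
    [0.8,[0,0,-40],[0,0,0]],
    [0.8,[0,0,-80],[0,0,0]],
    [0.8,[0,0,-110],[0,0,0]],
    [0.8,[0,0,-130],[0,0,0]],
    [0.6,[0,0,-142],[0,0,0]],
    [0.6,[0,0,-150],[0,0,0]],
    [0.5,[0,0,-152],[0,0,0]],
    [0.5,[0,0,-152],[0,0,0]],
  ],
)

```text
time: 6.25
ee_pos: [0.4436, 0.3457, 0.152]
tcp_rot: [179.9, -0.0, 116.1]
wrist_force: [0.3, 0.5, 1.0]
opening: 0.0427
grasp_force: 0.0
```

Call:
step_arm(
  targets=[
    [0.35,[0,0,0],[0,0,0]],
    [0.25,[0,0,0],[0,0,0]],
    [0.18,[0,0,0],[0,0,0]],
    [0.1,[0,0,0],[0,0,0]],
    [0,[0,0,0],[0,0,0]],
    [0,[0,0,0],[0,0,0]],
    [0,[0,0,0],[0,0,0]],
    [0,[0,0,0],[0,0,0]],
  ],
  force=40,
)

```text
time: 7.05
ee_pos: [0.4434, 0.3458, 0.1516]
tcp_rot: [180.0, -0.0, 116.1]
wrist_force: [2.4, 0.2, 1.4]
opening: 0.0092
grasp_force: 41.1
```

Call:
step_arm(
  targets=[
    [0,[0,0,10],[0,0,0]],
    [0,[0,0,25],[0,0,0]],
    [0,[0,0,45],[0,0,0]],
    [0,[0,0,65],[0,0,0]],
    [0,[0,0,80],[0,0,0]],
    [0,[0,0,90],[0,0,0]],
    [0,[0,-10,90],[0,0,-0.03]],
    [0,[-2,-25,90],[0,0,-0.06]],
  ],
)

```text
time: 7.85
ee_pos: [0.441, 0.32, 0.2403]
tcp_rot: [-179.9, 0.0, 112.6]
wrist_force: [0.2, -0.3, -1.7]
opening: 0.0092
grasp_force: 40.4
```

Call:
step_arm(
  targets=[
    [0,[-1,-25,0],[0,0,-0.05]],
    [0,[-2,-55,0],[0,0,-0.11]],
    [0,[-3,-85,0],[0,0,-0.17]],
    [0,[-4,-115,0],[0,0,-0.23]],
    [0,[-5,-145,0],[0,0,-0.29]],
    [0,[-6,-175,0],[0,0,-0.35]],
    [0,[-7,-205,0],[0,0,-0.41]],
    [0,[-8,-225,0],[0,0,-0.458]],
  ],
)

```text
time: 8.65
ee_pos: [0.4319, 0.093, 0.2404]
tcp_rot: [-179.9, 0.0, 86.1]
wrist_force: [0.4, 0.6, -2.1]
opening: 0.0094
grasp_force: 40.4
```

Call:
step_arm(
  targets=[
    [0,[0,-5,0],[0.02,-0.001,0]],
    [0,[0,-6,0],[0.05,-0.003,0]],
    [0,[0,-6,-5],[0.08,-0.005,0]],
    [0,[0,-6,-12],[0.105,-0.007,0]],
    [0,[0,-6,-18],[0.105,-0.007,0]],
    [0,[0,-6,-20],[0.105,-0.007,0]],
    [0,[0,-6,-20],[0.105,-0.007,0]],
    [0,[0,-6,-20],[0.105,-0.007,0]],
  ],
)

```text
time: 9.45
ee_pos: [0.4332, 0.0899, 0.2213]
tcp_rot: [180.0, -6.0, 86.5]
wrist_force: [-0.9, 0.8, -2.8]
opening: 0.0091
grasp_force: 40.4
```

Run:
```python
from h import *
im,d,P=grab('scene','s3'); im2,d2,P2=grab('top','t3')
a=np.hstack([cv2.resize(im[120:270,210:360],(400,400)),cv2.resize(im2[130:230,250:350],(400,400))])
cv2.imwrite('pics/c3.png',a[:,:,::-1])
```

```text
(no output)
```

View pics/c3.png

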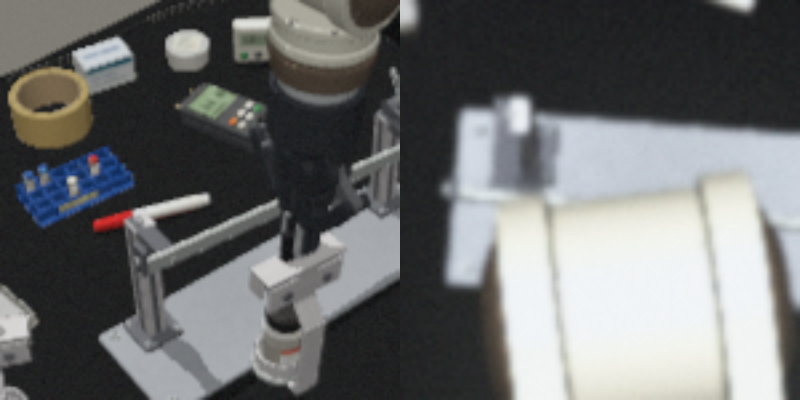

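The carrier is held in line with the rail: its top plate runs from (250,275) to (345,250) in the left half, with the jar below. Next I'll check its height and tilt by depth.

Run:
```python
from h import *
im,d,P=load('s3'); Q=cloud(d,P); x,y,z=Q[...,0],Q[...,1],Q[...,2]; V=im.astype(float).mean(2)
m=(x>.39)&(x<.47)&(y>.02)&(y<.16)&(z>.195)&(z<.24)&(V>120)
q=Q[m]; print(m.sum(),q.min(0).round(3),q.max(0).round(3))
c=np.array([.43,.09,0]); 
from scipy.optimize import least_squares
f=least_squares(lambda p:p[0]+p[1]*(q[:,0]-c[0])+p[2]*(q[:,1]-c[1])-q[:,2],[.21,0,0],loss='soft_l1',f_scale=.0007).x; print('plate z,sx,sy',f.round(4))
print(cv2.minAreaRect((q[abs(f[0]+f[1]*(q[:,0]-c[0])+f[2]*(q[:,1]-c[1])-q[:,2])<.002][:,:2]*1000).astype(np.float32)))
```

```text
335 [0.411 0.048 0.196] [0.443 0.136 0.224]
plate z,sx,sy [0.2143 0.0658 0.0758]
((427.369873046875, 90.31864166259766), (86.63672637939453, 29.8752498626709), 87.18900299072266)
```

Call:
step_arm(
  targets=[
    [0,[10,-1,0],[0,0,0]],
    [0,[28,-2,0],[0,0,0]],
    [0,[46,-3,0],[0,0,0]],
    [0,[64,-4,0],[0,0,0]],
    [0,[80,-5,0],[0,0,0]],
    [0,[92,-6,0],[0,0,0]],
    [0,[101,-6,0],[0,0,0]],
    [0,[101,-6,0],[0,0,0]],
  ],
)

```text
time: 10.35
ee_pos: [0.535, 0.0836, 0.2208]
tcp_rot: [-180.0, -6.0, 86.4]
wrist_force: [-0.0, -0.2, -3.1]
opening: 0.0097
grasp_force: 40.5
```

Run:
```python
from h import *
o=bot.get_obs(); print(o['ee_pos'],o['wrist_force'])
im,d,P=grab('scene','s4')
cv2.imwrite('pics/c4.png',cv2.resize(im[130:250,230:350],(600,600),interpolation=cv2.INTER_CUBIC)[:,:,::-1])
Q=cloud(d,P); x,y,z=Q[...,0],Q[...,1],Q[...,2]; V=im.astype(float).mean(2)
m=(x>.49)&(x<.57)&(y>.03)&(y<.15)&(z>.2)&(z<.224)&(V>120)
q=Q[m]; print(cv2.minAreaRect((q[:,:2]*1000).astype(np.float32)),m.sum())
for a in(.05,.07,.11,.13):
    s=m&(abs(y-a)<.008)
    if s.sum():print(a,z[s].max().round(4),x[s].min().round(4),x[s].max().round(4))
```

```text
[0.53502399 0.08361742 0.22080633] [-0.04542133 -0.23461252 -3.12208094]
((528.06982421875, 84.24856567382812), (85.8754653930664, 29.37217140197754), 85.8335189819336) 261
0.05 0.2137 0.511 0.5393
0.07 0.2157 0.5132 0.5273
0.11 0.2203 0.5152 0.5446
0.13 0.2212 0.5161 0.5428
```

View pics/c4.png

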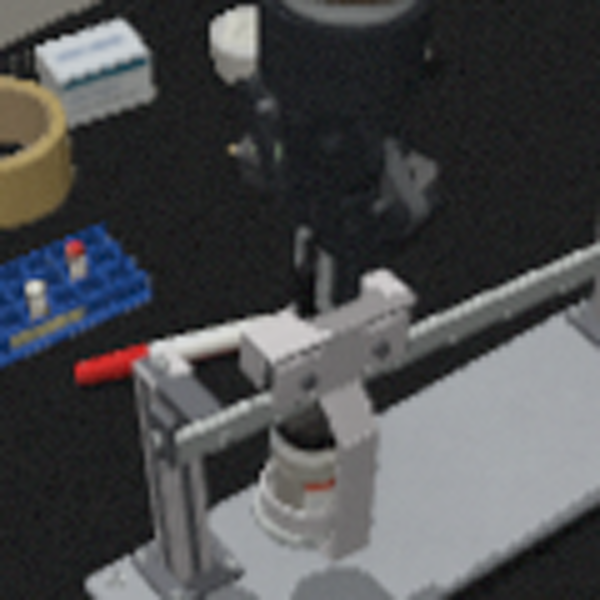

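The carrier now straddles the rail from the near side, with roller bolts at (310,380) and (382,348) and the rail passing under the top plate. Lowering it.

Call:
step_arm(
  targets=[
    [0,[0,0,-3],[0,0,0]],
    [0,[0,0,-6],[0,0,0]],
    [0,[0,0,-8],[0,0,0]],
    [0,[0,0,-9],[0,0,0]],
    [0,[0,0,-10],[0,0,0]],
    [0,[0,0,-10],[0,0,0]],
  ],
)

```text
time: 11.0
ee_pos: [0.5341, 0.0837, 0.2112]
tcp_rot: [180.0, -6.0, 86.5]
wrist_force: [0.3, -0.6, -2.1]
opening: 0.0091
grasp_force: 40.4
```

Call:
step_arm(
  targets=[
    [0,[0,0,-0.7],[0,0,0]],
    [0,[0,0,-1.4],[0,0,0]],
    [0,[0,0,-1.4],[0,0,0]],
  ],
)

```text
time: 11.3
ee_pos: [0.5342, 0.0837, 0.2098]
tcp_rot: [180.0, -6.0, 86.4]
wrist_force: [1.1, 0.0, -2.7]
opening: 0.0092
grasp_force: 40.4
```

Call:
step_arm(
  targets=[
    [0,[0,0,-0.8],[0,0,0]],
    [0,[0,0,-1],[0,0,0]],
    [0,[0,0,-1],[0,0,0]],
  ],
)

```text
time: 11.6
ee_pos: [0.5342, 0.0836, 0.2088]
tcp_rot: [180.0, -6.0, 86.4]
wrist_force: [-0.3, 0.5, -2.5]
opening: 0.009
grasp_force: 40.4
```

Call:
step_arm(
  targets=[
    [0,[0,0,-0.8],[0,0,0]],
    [0,[0,0,-1],[0,0,0]],
    [0,[0,0,-1],[0,0,0]],
  ],
)

```text
time: 11.9
ee_pos: [0.5343, 0.0837, 0.2083]
tcp_rot: [179.9, -6.0, 86.5]
wrist_force: [-0.5, -0.8, 2.3]
opening: 0.0092
grasp_force: 41.1
```

Contact came at the expected tread height with the rollers seated. Letting go.

Call:
step_arm(
  targets=[
    [0.5,[0,0,0],[0,0,0]],
    [0.6,[0,0,0],[0,0,0]],
    [0.6,[0,0,0],[0,0,0]],
    [0.6,[0,0,5],[0,0,0]],
    [0.6,[0,0,25],[0,0,0]],
    [0.6,[0,0,60],[0,0,0]],
    [0.6,[0,10,100],[0,0,0]],
    [0.6,[0,30,130],[0,0,0]],
  ],
)

```text
time: 12.7
ee_pos: [0.5341, 0.1132, 0.3407]
tcp_rot: [179.9, -6.0, 86.4]
wrist_force: [1.5, -0.2, 0.1]
opening: 0.051
grasp_force: 0.0
```

Call:
step_arm(
  targets=[
    [0.6,[-20,30,0],[0,0,0]],
    [0.6,[-50,60,0],[0,0,0]],
    [0.6,[-80,90,0],[0,0,0]],
    [0.6,[-100,120,0],[0,0,0]],
    [0.6,[-100,120,0],[0,0,0]],
    [0.6,[-100,120,0],[0,0,0]],
    [0.6,[-100,120,0],[0,0,0]],
    [0.6,[-100,120,0],[0,0,0]],
  ],
)

```text
time: 13.5
ee_pos: [0.4348, 0.233, 0.3378]
tcp_rot: [180.0, -6.0, 86.4]
wrist_force: [1.1, -0.1, 0.7]
opening: 0.0516
grasp_force: 0.0
```

Call:
step_arm(
  targets=[
    [0.6,[0,0,0],[0,0,0]],
    [0.6,[0,0,0],[0,0,0]],
    [0.6,[0,0,0],[0,0,0]],
    [0.6,[0,0,0],[0,0,0]],
    [0.6,[0,0,0],[0,0,0]],
    [0.6,[0,0,0],[0,0,0]],
    [0.6,[0,0,0],[0,0,0]],
    [0.6,[0,0,0],[0,0,0]],
  ],
)

```text
time: 14.3
ee_pos: [0.4341, 0.2337, 0.3379]
tcp_rot: [180.0, -6.0, 86.5]
wrist_force: [0.1, -0.2, -0.3]
opening: 0.0512
grasp_force: 0.0
```

Call:
step_arm(
  targets=[
    [0.6,[0,0,0],[0,0,0]],
    [0.6,[0,0,0],[0,0,0]],
    [0.6,[0,0,0],[0,0,0]],
    [0.6,[0,0,0],[0,0,0]],
    [0.6,[0,0,0],[0,0,0]],
    [0.6,[0,0,0],[0,0,0]],
    [0.6,[0,0,0],[0,0,0]],
    [0.6,[0,0,0],[0,0,0]],
  ],
)

```text
time: 15.1
ee_pos: [0.4342, 0.2337, 0.3379]
tcp_rot: [180.0, -6.0, 86.4]
wrist_force: [0.1, 0.4, 0.3]
opening: 0.0511
grasp_force: 0.0
```

Run:
```python
from h import *
im,d,P=grab('scene','s5'); im2,d2,P2=grab('top','t5')
a=np.hstack([cv2.resize(im[100:250,250:400],(400,400)),cv2.resize(im2[130:230,320:420],(400,400))])
cv2.imwrite('pics/c5.png',a[:,:,::-1])
for I,D,p in((im,d,P),(im2,d2,P2)):
    Q=cloud(D,p); x,y,z=Q[...,0],Q[...,1],Q[...,2]
    m=(x>.49)&(x<.55)&(abs(y)<.23)&(z-(.1612+.1054*y)>.024)&(z<.21)&(I.mean(2)>110)
    print(m.sum(),cv2.minAreaRect((Q[m][:,:2]*1000).astype(np.float32)))
print(bot.get_obs()['time'])
```

```text
210 ((518.2886352539062, -137.96633911132812), (44.87135696411133, 136.41342163085938), 11.954352378845215)
305 ((519.1952514648438, -132.20352172851562), (44.44527816772461, 128.37631225585938), 11.243274688720703)
15.2
```

View pics/c5.png

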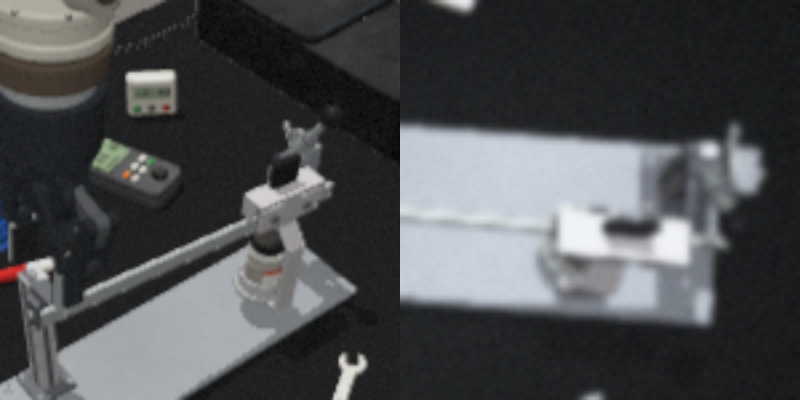

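The carrier hangs on the rail against the shut gate blade, with its plate at right-half (555–690,235) and the blade at (720,240). I'll check that it's at rest and hand in.

Call:
step_arm(
  targets=[
    [0.6,[0,0,0],[0,0,0]],
    [0.6,[0,0,0],[0,0,0]],
    [0.6,[0,0,0],[0,0,0]],
    [0.6,[0,0,0],[0,0,0]],
    [0.6,[0,0,0],[0,0,0]],
    [0.6,[0,0,0],[0,0,0]],
    [0.6,[0,0,0],[0,0,0]],
    [0.6,[0,0,0],[0,0,0]],
  ],
)

```text
time: 16.0
ee_pos: [0.4342, 0.2337, 0.3379]
tcp_rot: [180.0, -6.0, 86.5]
wrist_force: [-0.5, -0.3, 0.5]
opening: 0.0512
grasp_force: 0.0
```

Run:
```python
from h import *
im,d,P=grab('top','t6'); i0,d0,p0=load('t5')
b=cv2.absdiff(im,i0)[120:230,260:430].mean(2); print('max image change',b.max(),(b>25).sum())
for D,p,I in((d0,p0,i0),(d,P,im)):
    Q=cloud(D,p); x,y,z=Q[...,0],Q[...,1],Q[...,2]
    m=(x>.49)&(x<.56)&(y<-.03)&(y>-.168)&(abs(z-(.1925+.1054*y))<.006)&(I.mean(2)>110)
    print(m.sum(),Q[m].min(0).round(4),Q[m].max(0).round(4))
```

```text
max image change 13.333333333333334 0
279 [ 0.5005 -0.1675  0.1707] [ 0.5597 -0.0692  0.1894]
279 [ 0.5003 -0.1669  0.1726] [ 0.5593 -0.0692  0.1903]
```

```bash
python3 -c "
from workcell import bot
print(bot.job_done())"
```

```text
the job is handed in; nothing more can be done
None
```

The job is handed in: the gate lever is over in its shut notch, and the jar carrier hangs on the rail at rest against the gate. The robot was clear of everything, about 16 s into the 54 s allowed; no verdict came back with the hand-in.

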